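# Dress the bare valve of a diesel cylinder head

### The arm

A 7-joint arm with a two-finger parallel gripper is mounted at the origin on a cart in front of the work surface, level with it; the furniture and walls round the work are solid. World frame = base frame: x ahead of the robot, y to its left, z up, the work surface at z = 0. Lengths are in m, angles in rad, forces in N, time in s.
With the tool pointing down it reaches from about 0.35 to 0.9 m from the base axis. Payload 8.1 kg.
Tool frame: the origin (TCP) lies midway between the tips of the shut fingers; the grasp point (between the pads) lies 19 mm behind it; z points along the fingers, y is the line along which they close (so a half turn about z gives the same grasp; the last joint's range is limited). The gripper opens to 92 mm and grips with 3 to 60 N. Pads are 19 mm wide; open, the fingers measure 130 mm over their backs; the gripper's body (75 mm by 190 mm) begins 47 mm behind the grasp point.
Start: joints at [1.246, 0.434, 0.025, 1.573, -0.012, 1.134, -0.075], TCP at [0.137, -0.61, 0.227] pointing down, gripper open.
Joint ranges: [-2.62, 2.62], [-0.44, 2.09], [-1.27, 1.32], [0.08, 2.57], [-1.32, 4.46], [0.12, 2], [-2.74, 2.74]. Speed limits (rad/s): [2.22, 2.22, 3.01, 3.01, 3.14, 3.14, 3.14].

### API

Orientations are given as a rotation vector (axis times angle).
In Python, from cell import observe, get_image, camera_model, sign_off, recognise, silhouettes gives the robot as it stands.
- The arm moves only by the tool apply_moves, never from a script. Its argument "motion" is a list of rows, each an object of numbers: "x", "y", "z": the shift along the world's x, y, z in cm; "yaw": the turn about the world's z in degrees; "hand": the opening, from -1 (shut) to 1 (fully open), so that 0 is half open. In form: [{"x": .., "y": .., "z": .., "yaw": .., "hand": ..}, ...]. A call has 1 to 10 rows; each row is the pose to reach, as a shift and turn from the pose commanded when the call began; what a row does not reach only later rows make up. A row lasts 1/8 s, in which the tool goes at most 62.5 mm and 10.7 degrees, less where a joint would pass 70% of its speed; a pose out of reach is approached as far as the arm can. A call with a gripper value outside its range is refused whole. The fingers move at their own pace and stop on an object; "newtons" is the grip in N (left out, the last holds). Time passes only in rows, so rows that repeat a pose let the fingers close. It gives the time, the measured TCP pose, the force, the opening and the grip force at its end, in the units of the state.
- observe(): the state, without advancing time (a new reading comes with each control period).
- get_image(name): name is "scene" or "top" or "wrist"; returns the picture (384x512x3 uint8, blue, green, red); there is no depth.
- camera_model(name): a dict with "camera_matrix" (3x3 intrinsics, pixels), "T" (4x4, takes a point from camera to world coordinates). Camera axes: x right, y up, looking along -z (the intrinsics and any distortion apply to the point x, -y, -z); pixel columns grow to the right and rows downward; lengths in m; the calibration is good to about 2 mm. A picture is of the moment at which its call begins: read the wrist's pose just before it. camera_model takes no time and is no camera call; for the wrist camera it gives the pose at the moment of the call.
- sign_off(): hands the job in; it is judged then, once.
Trained networks look in the newest picture that a camera, given by its name, has taken for a name from the list of things; names that differ only in an ending like _2 or _b are one class to them, and where a whole thing is asked for, a point or a joint stands for the part that bears it (a point fixed in the world has none). Each returns a list of dicts, best first, with "p" (0 to 1); they miss things now and then, are a little off and sometimes report something else, mostly with a low value. They report only what shows in the picture. A call takes as long as a camera call. They do not tell look-alikes from the thing itself.
- recognise(query, camera): "rect" ([left, top, right, bottom] in pixels, round what is visible of it).
- silhouettes(query, camera): "mask" (384x512 bool, what is visible of it) and "rect" ([left, top, right, bottom] in pixels, round what is visible of it).
The state is a dict: "clock": time; "joints": joint angles; "dq": joint speeds; "joint_efforts": joint torques, N m; "position": TCP position; "ee_rot": TCP orientation; "force": force on the tool from outside, world axes, zero at the start; "ft_torque": the same for the moment, N m; "width": opening from 0.0 (shut) to 1.0 (fully open); "gripper_force": force on a finger pad.
Only numpy, scipy, OpenCV 4.12 (cv2) and the standard library are available. Lean on these libraries where they do the work, as an engineer would, in place of code of your own. Each camera call takes 0.05 s, during which the arm holds its last target. There are 200 camera calls.

### The job

One valve of this single-cylinder diesel head is already assembled; build up the other, bare one in the same way. Over the bare valve's upright stem put first the spring seat, collar up and flat on its pad, then the small inner spring, then the large outer spring round it, and last the retainer, flat on top with its stepped underside down inside the springs, ready for the spring compressor. Everything is released and stands upright at the end; leave the green tin and the caliper where they lie.

Things in the scene. Friction and masses are not known exactly. Their poses are not given: they have to be found in the camera images.
- cylinder_head: fixed grey diesel head, 156 x 124 mm, on wood packers; origin under its centre on the bench. The valves lie along its x axis: finished one (seat 56 mm wide, top 125 mm above the bench) at x = +38 mm, bare stem at x = -38 mm. All else on top is lower than the pads (80 mm): fingers have room beside the bare valve along the head's y axis, not towards the finished valve
- bare_valve (a point): centre of the bare valve's round pad (60 mm across) at its top face, 80 mm above the bench, where the seat is to lie; axes as the head's. From it rise the bronze valve guide (13 mm across, 14 mm high, top bevelled to 10 mm) and the bright stem (9 mm across, bevelled tip 45 mm above this point)
- spring_seat: spring seat: dark steel washer 56 mm across and 6 mm thick with a raised collar (19 mm outside, top 11 mm above the underside) round its 15.5 mm bore, lying collar up; loose, 60 g; origin at the centre of its underside, z up
- inner_spring: small (inner) valve spring, black steel coil standing upright: 27 mm outside, 20.6 mm inside, 47 mm high; stiff under finger pressure, 60 g; origin at the centre of its underside, z up; fits over the seat's collar
- outer_spring: large (outer) valve spring, black steel coil standing upright: 43 mm outside, 33 mm inside, 52 mm high; stiff under finger pressure, 140 g; origin at the centre of its underside, z up; stands on the seat's flange round the inner spring
- retainer: loose bright turned steel disc, 80 g: flange 46 mm across and 6 mm thick (8 to 14 mm above the origin), dished top, standing on its stepped, bevelled underside: 29.4 mm step from 4 to 8 mm fits the outer spring, 18.6 mm step from 0 to 4 mm the inner. Origin at centre of lowest face, z up. Home, the origin is 44 mm above the outer spring's underside (50 mm above the pad)
- collet_tin: bystander: green pressed tin with lid, 105 x 144 x 45 mm; origin at the centre of its underside
- caliper: bystander: steel vernier caliper lying flat, 62 x 194 x 8 mm; origin at the centre of its underside
Not all that is in view belongs to the job. What is meant by the spring_seat is not turquoise or yellow, and is the smaller of those in its own colour.

How it is judged:
By the outcome, as a careful person would: the job done as asked, in the order asked, and still so for the second after the job is handed in, with the robot touching nothing.
It also fails if it takes over 141 s, if anything falls off the work surface, if the arm or the gripper's body presses on something with over 40 N, if the wrist force passes 120 N, or if a joint passes its speed limit or range.

## Working session

There is one attempt and no reset: what is moved stays moved. The work goes in short steps, Python scripts to look and compute and a tool call to move; the robot and the scene stay as the last step left them, time stands still between calls to the robot, and variables do not carry over. Pictures are saved under pics/ and viewed, at most 14 in all, crops included, and the job is handed in when it is done.

Besides the shell and the picture viewer there is one more tool, called after "Request:" as name(argument=value, ...), one argument or row to a line, values as JSON. apply_moves: Moves the arm, as the interface text tells. Its arguments: {"type":"object","properties":{"motion":{"type":"array","items":{"type":"object","properties":{"x":{"type":"number"},"y":{"type":"number"},"z":{"type":"number"},"yaw":{"type":"number"},"hand":{"type":"number"}}}},"newtons":{"type":"number"}},"required":["motion"]}

```bash
mkdir -p pics; python3 - <<'E'
from cell import *
import cv2,numpy as np
s=observe();print(s['clock'],s['position'],s['ee_rot'],s['width'])
for n in ['scene','top']:
    im=get_image(n);cv2.imwrite(f'pics/{n}0.png',im)
    m=camera_model(n);print(n,np.round(m['camera_matrix'],1).tolist(),np.round(m['T'],3).tolist(),[k for k in m])
    for q in ['cylinder_head','spring_seat','inner_spring','outer_spring','retainer','collet_tin','caliper']:
        print(q,[(round(float(d['p']),2),[int(v) for v in d['rect']]) for d in recognise(q,n)])
E
```

```text
0.0 [ 0.13729339 -0.60917709  0.22594039] [-3.12073174e+00 -3.47378052e-01  4.83206862e-04] 0.9993853472444184
scene [[470.8, 0.0, 251.3], [0.0, 470.8, 193.7], [0.0, 0.0, 1.0]] [[-0.736, 0.515, -0.44, -0.048], [-0.677, -0.544, 0.496, 0.341], [0.016, 0.663, 0.749, 1.08], [0.0, 0.0, 0.0, 1.0]] ['camera_matrix', 'T']
cylinder_head [(0.7, [116, 230, 193, 306])]
spring_seat [(0.73, [198, 241, 225, 264]), (0.54, [246, 185, 263, 202]), (0.5, [344, 145, 362, 164]), (0.49, [170, 216, 185, 237])]
inner_spring [(0.57, [216, 211, 223, 225])]
outer_spring [(0.66, [251, 223, 264, 243])]
retainer [(0.52, [273, 204, 291, 220])]
collet_tin [(0.6, [295, 151, 353, 194])]
caliper [(0.92, [189, 176, 226, 219])]
top [[468.2, 0.0, 260.6], [0.0, 468.2, 194.1], [0.0, 0.0, 1.0]] [[0.027, 0.933, -0.36, 0.104], [-1.0, 0.024, -0.012, -0.373], [-0.002, 0.36, 0.933, 1.333], [0.0, 0.0, 0.0, 1.0]] ['camera_matrix', 'T']
cylinder_head [(0.67, [109, 169, 166, 227])]
spring_seat [(0.84, [174, 208, 200, 237]), (0.79, [259, 196, 278, 215]), (0.78, [175, 171, 190, 189]), (0.68, [369, 236, 398, 262])]
inner_spring [(0.57, [213, 198, 220, 209])]
outer_spring [(0.58, [214, 233, 229, 253])]
retainer [(0.74, [256, 233, 270, 246]), (0.66, [211, 199, 221, 209])]
collet_tin [(0.82, [308, 223, 361, 262])]
caliper [(0.71, [210, 164, 269, 192])]
```

```bash
python3 - <<'E'
import cv2
a=cv2.imread('pics/top0.png')[130:290,90:410];cv2.imwrite('pics/top0c.png',cv2.resize(a,(800,400),interpolation=cv2.INTER_CUBIC))
a=cv2.imread('pics/scene0.png')[120:320,100:380];cv2.imwrite('pics/scene0c.png',cv2.resize(a,(800,571),interpolation=cv2.INTER_CUBIC))
E
```

```text
(no output)
```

View pics/top0c.png

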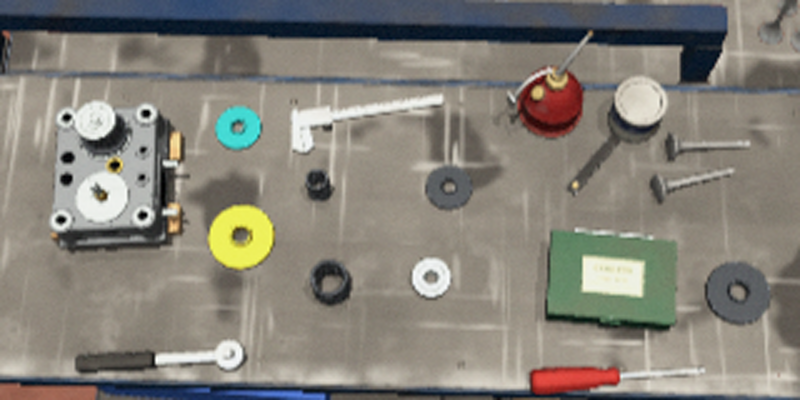

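View pics/scene0c.png

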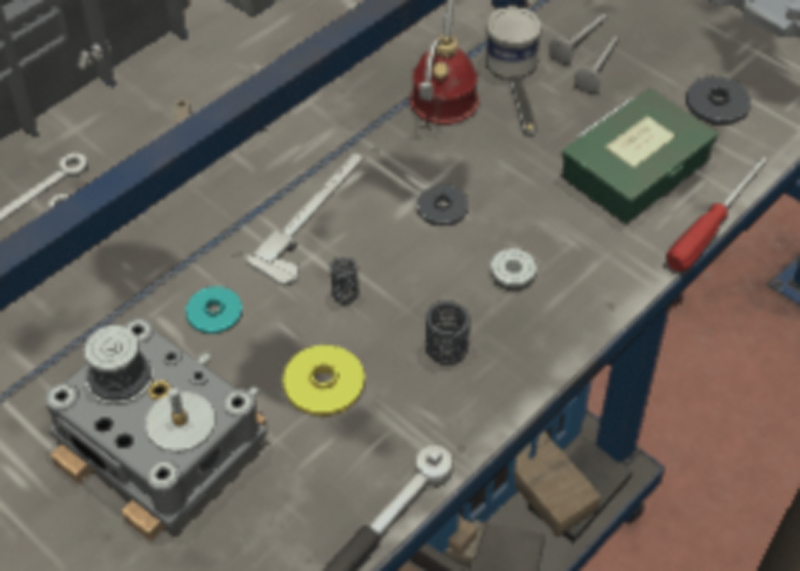

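Top view: the seat candidates are dark small (269,205), dark large (385,247), turquoise (185,181) and yellow (187,225), so I choose the dark small one at (269,205). Other parts: inner spring (217,204), outer spring (222,243), retainer (262,240). On the head, the bare stem is near (131,207) and the finished valve near (129,178).

```bash
cat > h.py <<'E'
from cell import *
import cv2,numpy as np
def ray(m,u,v):
    K=m['camera_matrix'];T=m['T'];d=np.array([(u-K[0,2])/K[0,0],-(v-K[1,2])/K[1,1],-1.]);return T[:3,3],T[:3,:3]@d
def at(m,u,v,z):
    o,d=ray(m,u,v);return (o+d*(z-o[2])/d[2])[:2]
def proj(m,P):
    T=np.array(m['T']);p=T[:3,:3].T@(np.asarray(P,float)-T[:3,3]);K=m['camera_matrix'];return np.array([K[0,2]+K[0,0]*p[0]/-p[2],K[1,2]-K[1,1]*p[1]/-p[2]])
def tri(*rs):
    A=np.zeros((3,3));b=np.zeros(3)
    for o,d in rs:
        d=d/np.linalg.norm(d);M=np.eye(3)-np.outer(d,d);A+=M;b+=M@o
    return np.linalg.solve(A,b)
E
python3 - <<'E'
from h import *
H=dict(spring_seat=.004,inner_spring=.0235,outer_spring=.026,retainer=.010,collet_tin=.03,caliper=.004)
for n in ['scene','top']:
    im=get_image(n);m=camera_model(n)
    for q,z in H.items():
        for d in silhouettes(q,n)[:4]:
            v,u=np.nonzero(d['mask'])
            if d['p']>.4: print(n,q,round(float(d['p']),2),(int(u.mean()),int(v.mean())),len(u),np.round(at(m,u.mean(),v.mean(),z),4))
a=camera_model('scene');b=camera_model('top')
# crop px: scene /2.857+100,120 ; top /2.5+90,130
S=lambda x,y:(100+x/2.857,120+y/2.857)
P=lambda x,y:(90+x/2.5,130+y/2.5)
print('stem tip',tri(ray(a,*S(174,393)),ray(b,*P(96,185))))
print('pad',at(a,*S(180,422),.08),at(b,*P(102,196),.08))
print('fin',at(a,*S(113,348),.125),at(b,*P(97,121),.125))
print('sd corner bosses',[at(b,*P(*p),.078) for p in [(67,118),(147,113),(143,215),(61,219)]])
E
```

```text
scene spring_seat 0.87 (350, 154) 272 [ 0.4625 -0.725 ]
scene spring_seat 0.75 (174, 228) 276 [ 0.6541 -0.1239]
scene spring_seat 0.56 (254, 191) 212 [ 0.5837 -0.3852]
scene outer_spring 0.64 (256, 236) 284 [ 0.4555 -0.251 ]
scene retainer 0.56 (279, 213) 171 [ 0.468  -0.3675]
scene collet_tin 0.95 (322, 173) 1481 [ 0.4642 -0.5673]
scene caliper 0.92 (203, 200) 333 [ 0.6708 -0.2516]
top spring_seat 0.95 (385, 247) 416 [ 0.4602 -0.7236]
top spring_seat 0.66 (186, 224) 532 [ 0.5144 -0.1384]
top spring_seat 0.53 (269, 204) 248 [ 0.5827 -0.3838]
top spring_seat 0.47 (184, 181) 239 [ 0.6538 -0.122 ]
top outer_spring 0.67 (221, 242) 174 [ 0.4562 -0.2479]
top outer_spring 0.6 (269, 205) 281 [ 0.574  -0.3828]
top retainer 0.56 (262, 241) 185 [ 0.4679 -0.3651]
top collet_tin 0.77 (334, 241) 1840 [ 0.466  -0.5713]
top caliper 0.84 (227, 177) 347 [ 0.6707 -0.2538]
stem tip [0.53540247 0.00679868 0.11794601]
pad [0.53274568 0.00977654] [0.53469155 0.00963133]
fin [0.60637507 0.01535168] [0.60794112 0.01277347]
sd corner bosses [array([0.63041949, 0.06326397]), array([ 0.63915194, -0.02935362]), array([ 0.5139076 , -0.03895884]), array([0.50677049, 0.05303872])]
```

Request:
apply_moves(
  motion=[
    {"x": 6, "y": 3, "z": 2, "yaw": -3},
    {"x": 11, "y": 5.6, "z": 2, "yaw": -8},
    {"x": 17, "y": 8.5, "z": 2, "yaw": -8},
    {"x": 22, "y": 11, "z": 1, "yaw": -8},
    {"x": 28, "y": 14, "z": 0, "yaw": -8},
    {"x": 33, "y": 17, "z": -2, "yaw": -8},
    {"x": 39, "y": 20, "z": -4, "yaw": -8},
    {"x": 44.6, "y": 22.5, "z": -5, "yaw": -8},
    {"x": 44.6, "y": 22.5, "z": -5, "yaw": -8},
    {"x": 44.6, "y": 22.5, "z": -5, "yaw": -8},
  ],
)

```text
schema error: expected keys x, y, z, yaw, hand
```

Request:
apply_moves(
  motion=[
    {"x": 6, "y": 3, "z": 2, "yaw": -3, "hand": 1},
    {"x": 11, "y": 5.6, "z": 2, "yaw": -8, "hand": 1},
    {"x": 17, "y": 8.5, "z": 2, "yaw": -8, "hand": 1},
    {"x": 22, "y": 11, "z": 1, "yaw": -8, "hand": 1},
    {"x": 28, "y": 14, "z": 0, "yaw": -8, "hand": 1},
    {"x": 33, "y": 17, "z": -2, "yaw": -8, "hand": 1},
    {"x": 39, "y": 20, "z": -4, "yaw": -8, "hand": 1},
    {"x": 44.6, "y": 22.5, "z": -5, "yaw": -8, "hand": 1},
    {"x": 44.6, "y": 22.5, "z": -5, "yaw": -8, "hand": 1},
    {"x": 44.6, "y": 22.5, "z": -5, "yaw": -8, "hand": 1},
  ],
)

```text
clock: 2.75
position: [0.5838, -0.3842, 0.1762]
ee_rot: [-3.139, -0.131, 0.001]
force: [-0.1, -0.3, -0.0]
width: 0.996
gripper_force: 0.0
```

```bash
cat >> h.py <<'E'
def look(name,things,pic=None):
    s=observe();im=get_image('wrist');m=camera_model('wrist')
    if pic: cv2.imwrite(f'pics/{pic}.png',im)
    R=cv2.Rodrigues(np.array(s['ee_rot']))[0]
    print('t',round(s['clock'],2),'pos',np.round(s['position'],4),'yaxis',round(float(np.degrees(np.arctan2(R[1,1],R[0,1]))),2),'toolz',np.round(R[:,2],4),'w',round(s['width'],3),'F',np.round(s['force'],1))
    for q,z in things:
        for d in silhouettes(q,'wrist')[:3]:
            k=d['mask'].astype(np.uint8);c=max(cv2.findContours(k,0,2)[0],key=cv2.contourArea)
            if len(c)<5: continue
            e=cv2.fitEllipse(cv2.convexHull(c));P=at(m,*e[0],z)
            o=np.array(m['T'])[:3,3];w=np.linalg.norm(at(m,e[0][0]+e[1][1]/2,e[0][1],z)-P)*2
            print(q,round(float(d['p']),2),np.round(e[0],1),np.round(e[1],1),'xy',np.round(P,4),'dia',round(w*1000,1),d['rect'])
    return im,m
E
python3 - <<'E'
from h import *
im,m=look('w',[('spring_seat',.006)],'w1')
print(np.round(m['T'],3).tolist(),np.round(m['camera_matrix'],1).tolist())
E
```

```text
t 2.75 pos [ 0.5838 -0.3842  0.1762] yaxis -85.21 toolz [-8.e-04  2.e-04 -1.e+00] w 0.996 F [-0.1 -0.3 -0. ]
spring_seat 0.88 [-7.5 72.7] [49.5 62.1] xy [ 0.6548 -0.1308] dia 58.8 [0.0, 49.4, 21.5, 101.0]
spring_seat 0.79 [255.1 167.7] [53.5 54.2] xy [ 0.584  -0.3862] dia 55.1 [228.4, 141.5, 283.3, 193.7]
spring_seat 0.78 [ 18.4 196.8] [33.7 69.5] xy [ 0.5332 -0.1438] dia 72.1 [0.0, 176.6, 55.6, 212.5]
[[0.082, 0.966, 0.245, 0.648], [-0.997, 0.08, 0.021, -0.381], [0.0, -0.246, 0.969, 0.335], [0.0, 0.0, 0.0, 1.0]] [[329.9, 0.0, 254.8], [0.0, 329.9, 186.4], [0.0, 0.0, 1.0]]
```

View pics/w1.png

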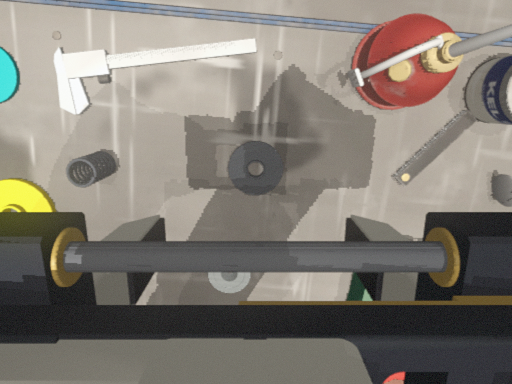

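The close view shows the chosen dark washer at (255,168), diameter measured at 55 mm against 56 given. The inner spring is at (92,168) and the retainer at (229,275). I'm grasping the washer.

Request:
apply_moves(
  motion=[
    {"x": 0, "y": -0.2, "z": -5, "yaw": 0, "hand": 1},
    {"x": 0, "y": -0.2, "z": -10, "yaw": 0, "hand": 1},
    {"x": 0, "y": -0.2, "z": -14, "yaw": 0, "hand": 1},
    {"x": 0, "y": -0.2, "z": -16, "yaw": 0, "hand": 1},
    {"x": 0, "y": -0.2, "z": -17.3, "yaw": 0, "hand": 1},
    {"x": 0, "y": -0.2, "z": -17.3, "yaw": 0, "hand": 0.1},
    {"x": 0, "y": -0.2, "z": -17.3, "yaw": 0, "hand": -0.3},
    {"x": 0, "y": -0.2, "z": -17.3, "yaw": 0, "hand": -0.3},
    {"x": 0, "y": -0.2, "z": -17.3, "yaw": 0, "hand": -0.3},
    {"x": 0, "y": -0.2, "z": -17.3, "yaw": 0, "hand": -0.3},
  ],
  newtons=25,
)

```text
clock: 4.1
position: [0.5844, -0.3879, 0.0057]
ee_rot: [3.137, 0.128, 0.003]
force: [-3.0, -2.2, 25.3]
width: 0.518
gripper_force: 13.2
```

Request:
apply_moves(
  motion=[
    {"x": 0, "y": -0.2, "z": 0.3, "yaw": 0, "hand": 0.3},
    {"x": 0, "y": -0.2, "z": 0.6, "yaw": 0, "hand": 1},
    {"x": 0, "y": 0, "z": 1, "yaw": 0, "hand": 1},
    {"x": 0, "y": 0, "z": 1, "yaw": 0, "hand": 1},
  ],
)

```text
clock: 4.6
position: [0.5838, -0.3862, 0.014]
ee_rot: [-3.139, -0.13, -0.001]
force: [-0.2, -0.2, 0.2]
width: 0.904
gripper_force: 0.0
```

```bash
python3 - <<'E'
from h import *
look('w',[('spring_seat',.006)],'w2')
E
```

```text
t 4.6 pos [ 0.5838 -0.3862  0.014 ] yaxis -85.27 toolz [ 3.e-04  2.e-04 -1.e+00] w 0.904 F [-0.2 -0.2  0.2]
spring_seat 0.78 [255.  216.6] [ 82.4 105.3] xy [ 0.5902 -0.3862] dia 56.2 [203.3, 176.6, 308.5, 241.1]
```

View pics/w2.png

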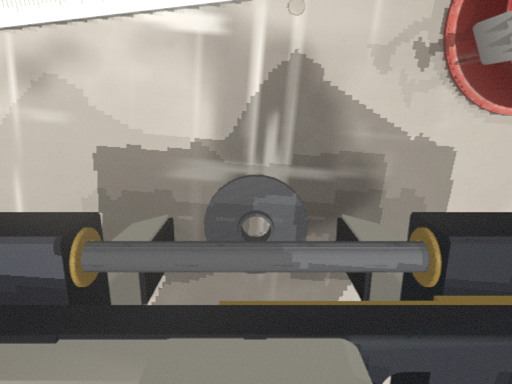

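```bash
python3 - <<'E'
from h import *
observe();m=camera_model('wrist')
print(at(m,256.5,223,.011), at(m,256,229,.0), at(m,255.8,176,.005))
E
```

```text
[ 0.58844552 -0.38720281] [ 0.58078876 -0.3876201 ] [ 0.61199272 -0.38486975]
```

Request:
apply_moves(
  motion=[
    {"x": 0, "y": 0, "z": -0.6, "yaw": 0, "hand": 1},
    {"x": 0, "y": 0, "z": -1.1, "yaw": 0, "hand": 1},
    {"x": 0, "y": 0, "z": -1.1, "yaw": 0, "hand": 1},
    {"x": 0, "y": 0, "z": -1.1, "yaw": 0, "hand": 1},
    {"x": 0, "y": 0, "z": -1.1, "yaw": 0, "hand": 1},
  ],
)

```text
clock: 5.32
position: [0.5836, -0.3868, 0.0029]
ee_rot: [3.139, 0.129, 0.0]
force: [-0.1, -0.3, 0.7]
width: 1.0
gripper_force: 0.0
```

Request:
apply_moves(
  motion=[
    {"x": 0, "y": 0, "z": 0, "yaw": 0, "hand": 0.4},
    {"x": 0, "y": 0, "z": 0, "yaw": 0, "hand": 0.3},
    {"x": 0, "y": 0, "z": 0, "yaw": 0, "hand": 0.2},
    {"x": 0, "y": 0, "z": 0, "yaw": 0, "hand": 0.15},
    {"x": 0, "y": 0, "z": 0, "yaw": 0, "hand": 0.15},
  ],
  newtons=12,
)

```text
clock: 5.95
position: [0.5835, -0.3867, 0.0027]
ee_rot: [-3.139, -0.129, 0.0]
force: [0.4, -0.5, -0.0]
width: 0.595
gripper_force: 12.0
```

Request:
apply_moves(
  motion=[
    {"x": 0, "y": 0, "z": 0.5, "yaw": 0, "hand": 0},
    {"x": 0, "y": 0, "z": 2, "yaw": 0, "hand": 0},
    {"x": 0, "y": 0, "z": 6, "yaw": 0, "hand": 0},
    {"x": 0, "y": 0, "z": 12, "yaw": 0, "hand": 0},
    {"x": 0, "y": 5, "z": 16, "yaw": 0, "hand": 0},
    {"x": -1, "y": 11, "z": 18, "yaw": 0, "hand": 0},
    {"x": -2, "y": 17, "z": 18, "yaw": 0, "hand": 0},
    {"x": -3, "y": 22, "z": 18, "yaw": 0, "hand": 0},
    {"x": -4, "y": 26, "z": 18, "yaw": 0, "hand": 0},
    {"x": -4.9, "y": 28, "z": 18, "yaw": 0, "hand": 0},
  ],
  newtons=20,
)

```text
clock: 7.2
position: [0.5343, -0.1044, 0.1839]
ee_rot: [-3.139, -0.133, -0.002]
force: [0.1, -0.5, -1.0]
width: 0.588
gripper_force: 20.0
```

```bash
python3 - <<'E'
from h import *
look('w',[('cylinder_head',.08),('spring_seat',.19)],'w3')
E
```

```text
t 7.2 pos [ 0.5343 -0.1044  0.1839] yaxis -85.13 toolz [ 1.5e-03  2.0e-04 -1.0e+00] w 0.588 F [ 0.1 -0.5 -1. ]
cylinder_head 0.96 [112.3 114. ] [224.4 246.3] xy [0.5806 0.0128] dia 191.7 [20.6, 16.1, 217.1, 220.2]
spring_seat 0.98 [285.   44.7] [59.  63.3] xy [ 0.6238 -0.1081] dia 27.2 [255.6, 13.0, 315.3, 76.1]
spring_seat 0.81 [254.5 220.4] [ 82.5 109.3] xy [ 0.5429 -0.1019] dia 53.5 [201.0, 180.7, 310.1, 283.6]
spring_seat 0.69 [287.2 186.7] [68.1 73.4] xy [ 0.5612 -0.116 ] dia 35.0 [253.4, 152.5, 325.2, 216.6]
```

View pics/w3.png

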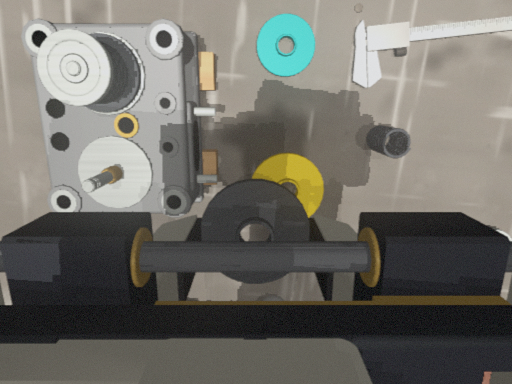

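The seat is held flat, with its bore at (256,237). The bare pad is centred near (115,172), the stem tip is at (92,185), and the finished valve's top is near (75,68).

```bash
python3 - <<'E'
from h import *
observe();m=camera_model('wrist');im=cv2.imread('pics/w3.png').astype(int)
def blob(seed,box,th):
    x0,y0,x1,y1=box;k=np.zeros(im.shape[:2],np.uint8)
    sub=((im.min(2)>th))[y0:y1,x0:x1];k[y0:y1,x0:x1]=sub
    n,l=cv2.connectedComponents(k);mm=(l==l[seed[1],seed[0]]).astype(np.uint8)
    c=max(cv2.findContours(mm,0,1)[0],key=cv2.contourArea);return cv2.fitEllipse(cv2.convexHull(c))
for th in (150,165,180):
  e=blob((130,190),(70,130,160,212),th);print(th,np.round(e,1) if 0 else e,at(m,*e[0],.08))
print(im[190,130],im[200,90],im[160,60])
print('tip',at(m,91,185.5,.1245))
print('top',at(m,75,68,.123))
print('bosses',[at(m,*p,.078).round(4) for p in [(40,39),(163,39),(65,201),(175,201)]])
E
```

```text
150 ((118.81620788574219, 165.4327850341797), (100.99523162841797, 124.97879791259766), 100.44603729248047) [0.54186099 0.00346787]
165 ((108.88716125488281, 169.31216430664062), (73.86658477783203, 102.66403198242188), 140.56822204589844) [0.53798782 0.01152739]
180 ((114.06529235839844, 171.74453735351562), (68.7919921875, 75.86534881591797), 126.95178985595703) [0.53631973 0.00739245]
[206 213 211] [166 169 168] [162 166 166]
tip [0.53612476 0.00470249]
top [0.61147415 0.01262846]
bosses [array([0.6323, 0.061 ]), array([ 0.6399, -0.03  ]), array([0.5074, 0.0496]), array([ 0.515, -0.042])]
```

```bash
python3 - <<'E'
from h import *
observe();m=camera_model('wrist');print(at(m,254.5,180.2,.186), at(m,201,225,.186),at(m,310,225,.186))
E
```

```text
[ 0.56331201 -0.10467742] [ 0.53799636 -0.07976731] [ 0.54257503 -0.13445235]
```

Request:
apply_moves(
  motion=[
    {"x": 0.1, "y": 5, "z": 0, "yaw": 0, "hand": 0},
    {"x": 0.1, "y": 9, "z": 0, "yaw": 0, "hand": 0},
    {"x": 0.1, "y": 11.1, "z": 0, "yaw": 0, "hand": 0},
    {"x": 0.1, "y": 11.1, "z": -2, "yaw": 0, "hand": 0},
    {"x": 0.1, "y": 11.1, "z": -4.5, "yaw": 0, "hand": 0},
    {"x": 0.1, "y": 11.1, "z": -5.5, "yaw": 0, "hand": 0},
    {"x": 0.1, "y": 11.1, "z": -6, "yaw": 0, "hand": 0},
    {"x": 0.1, "y": 11.1, "z": -6.5, "yaw": 0, "hand": 0},
    {"x": 0.1, "y": 11.1, "z": -6.5, "yaw": 0, "hand": 0},
  ],
)

```text
clock: 8.48
position: [0.5376, 0.0021, 0.1193]
ee_rot: [3.138, 0.125, 0.005]
force: [-0.4, -3.0, 6.7]
width: 0.583
gripper_force: 20.0
```

```bash
python3 - <<'E'
from h import *
im,m=look('w',[],'w4')
c=im[150:380,130:380];cv2.imwrite('pics/w4c.png',cv2.resize(c,None,fx=2.5,fy=2.5))
E
```

```text
t 8.47 pos [0.5376 0.0021 0.1193] yaxis -85.45 toolz [ 0.0035 -0.0013 -1.    ] w 0.583 F [-0.4 -3.   6.7]
```

View pics/w4c.png

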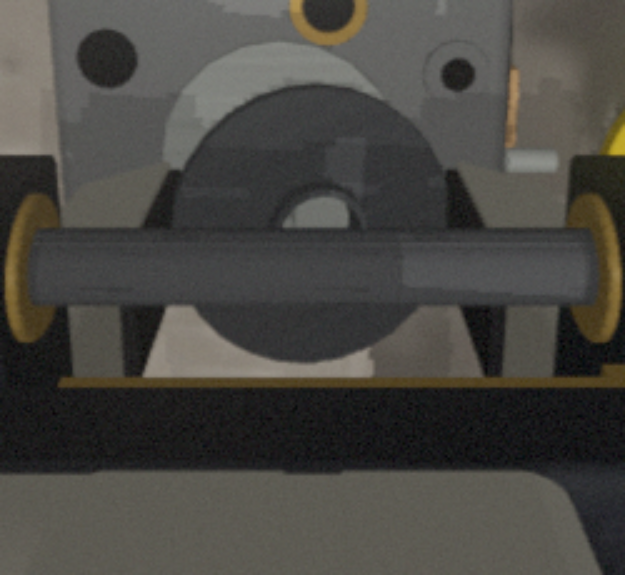

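Request:
apply_moves(
  motion=[
    {"x": 0, "y": 0, "z": 1.5, "yaw": 0, "hand": 0},
    {"x": 0, "y": 0, "z": 1.5, "yaw": 0, "hand": 0},
    {"x": 0, "y": 0, "z": 1.5, "yaw": 0, "hand": 0},
  ],
)

```text
clock: 8.9
position: [0.5356, 0.0041, 0.1329]
ee_rot: [3.139, 0.128, 0.001]
force: [0.4, 0.1, -2.0]
width: 0.581
gripper_force: 20.0
```

```bash
python3 - <<'E'
from h import *
im,m=look('w',[],'w5')
c=im[130:330,130:380];cv2.imwrite('pics/w5c.png',cv2.resize(c,None,fx=3,fy=3))
g=im.astype(int)
E
```

```text
t 8.9 pos [0.5356 0.0041 0.1329] yaxis -85.32 toolz [ 4.e-04 -0.e+00 -1.e+00] w 0.581 F [ 0.4  0.1 -2. ]
```

View pics/w5c.png

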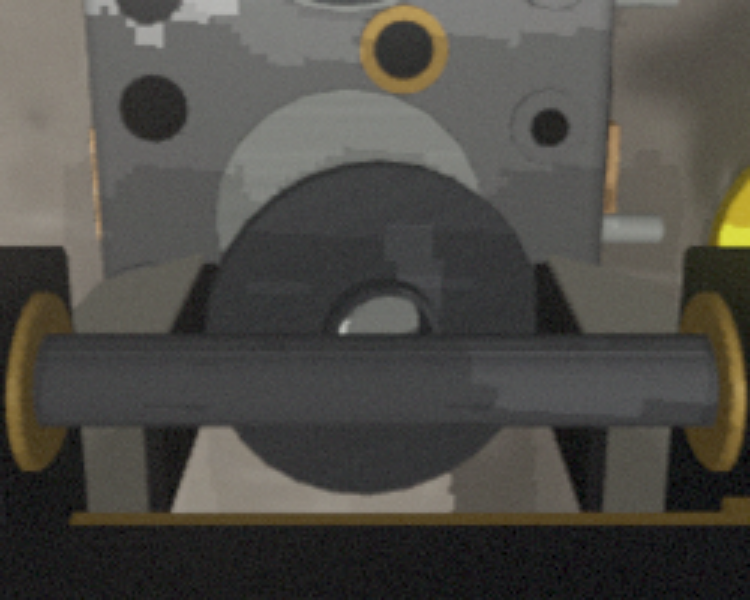

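The seat is raised again. The bright stem edge shows at the bore's left edge, crop (345,325), so the hand must go toward +y. I'll fit the pad's visible arc.

```bash
python3 - <<'E'
from h import *
from scipy.optimize import least_squares
observe();m=camera_model('wrist')
P=np.array([at(m,130+a/3,130+b/3,.08) for a,b in [(217,215),(222,180),(240,145),(270,118),(310,97),(350,91),(400,98),(440,120),(468,152),(481,185)]])
r=least_squares(lambda p:np.hypot(*(P-p[:2]).T)-.030,[.536,.007]);print(r.x,r.fun.round(4))
print('bright',at(m,130+346/3,130+328/3,.125),'stem tip proj for fit',(proj(m,[*r.x,.125])-130)*3)
C=np.array([at(m,130+a/3,130+b/3,.135) for a,b in [(208,290),(240,220),(280,187),(330,165),(380,161),(430,170),(480,200),(515,240),(535,290)]])
r=least_squares(lambda p:np.hypot(*(C-p[:2]).T)-p[2],[.536,.007,.028]);print(r.x,r.fun.round(4))
E
```

```text
[0.53450096 0.00888274] [ 0.0001  0.0003  0.0002 -0.0003 -0.0002 -0.0002  0.0001  0.0003  0.0003
 -0.0001]
bright [0.52859238 0.00849755] stem tip proj for fit [346.35453593 297.29710571]
[0.53447533 0.0043896  0.02805117] [-0.      0.0001 -0.0001  0.0001 -0.      0.0001 -0.0001 -0.0001  0.0001]
```

Request:
apply_moves(
  motion=[
    {"x": 0, "y": 0.45, "z": 0, "yaw": 0, "hand": 0},
    {"x": 0, "y": 0.45, "z": 0, "yaw": 0, "hand": 0},
    {"x": 0, "y": 0.45, "z": -1, "yaw": 0, "hand": 0},
    {"x": 0, "y": 0.45, "z": -1.7, "yaw": 0, "hand": 0},
    {"x": 0, "y": 0.45, "z": -2.4, "yaw": 0, "hand": 0},
    {"x": 0, "y": 0.45, "z": -3, "yaw": 0, "hand": 0},
    {"x": 0, "y": 0.45, "z": -3, "yaw": 0, "hand": 0},
  ],
)

```text
clock: 9.82
position: [0.5351, 0.0087, 0.1022]
ee_rot: [3.139, 0.129, -0.002]
force: [-0.6, 0.6, -0.1]
width: 0.585
gripper_force: 20.0
```

```bash
python3 - <<'E'
from h import *
im,m=look('w',[],'w6')
c=im[130:330,130:380];cv2.imwrite('pics/w6c.png',cv2.resize(c,None,fx=3,fy=3))
E
```

```text
t 9.82 pos [0.5351 0.0087 0.1022] yaxis -85.3 toolz [-1.e-03 -1.e-04 -1.e+00] w 0.585 F [-0.6  0.6 -0.1]
```

View pics/w6c.png

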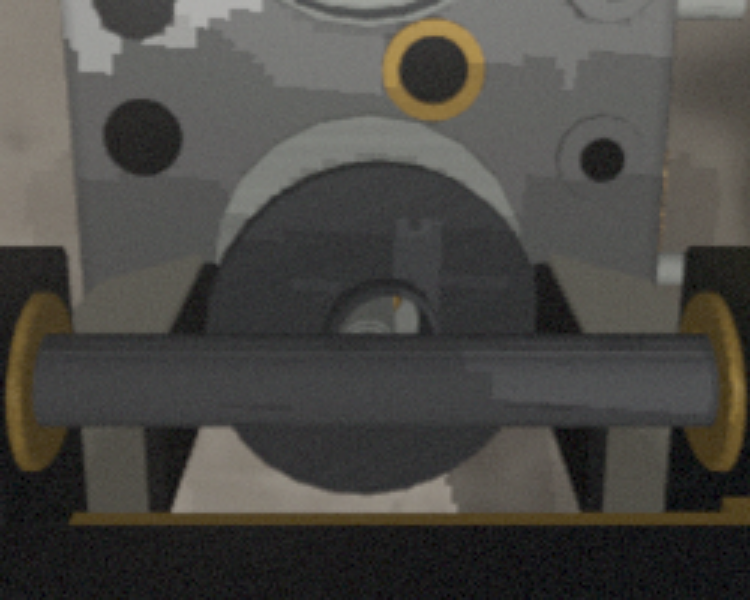

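Request:
apply_moves(
  motion=[
    {"x": 0, "y": 0.1, "z": 0, "yaw": 0, "hand": 0},
    {"x": 0, "y": 0.1, "z": -0.5, "yaw": 0, "hand": 0},
    {"x": 0, "y": 0.1, "z": -0.9, "yaw": 0, "hand": 0},
    {"x": 0, "y": 0.1, "z": -1.3, "yaw": 0, "hand": 0},
    {"x": 0, "y": 0.1, "z": -1.6, "yaw": 0, "hand": 0},
    {"x": 0, "y": 0.1, "z": -1.8, "yaw": 0, "hand": 0},
    {"x": 0, "y": 0.1, "z": -1.8, "yaw": 0, "hand": 0},
    {"x": 0, "y": 0.1, "z": -1.8, "yaw": 0, "hand": 0},
  ],
)

```text
clock: 10.88
position: [0.5356, 0.0098, 0.0848]
ee_rot: [3.139, 0.129, 0.0]
force: [-0.9, -0.5, -0.7]
width: 0.58
gripper_force: 20.0
```

Request:
apply_moves(
  motion=[
    {"x": 0, "y": 0, "z": -0.1, "yaw": 0, "hand": 0},
    {"x": 0, "y": 0, "z": -0.2, "yaw": 0, "hand": 0},
    {"x": 0, "y": 0, "z": -0.2, "yaw": 0, "hand": 0.3},
    {"x": 0, "y": 0, "z": -0.2, "yaw": 0, "hand": 0.6},
    {"x": 0, "y": 0, "z": 0, "yaw": 0, "hand": 0.9},
    {"x": 0, "y": 0, "z": 0.5, "yaw": 0, "hand": 1},
    {"x": 0, "y": 0, "z": 3, "yaw": 0, "hand": 1},
    {"x": 0, "y": -4, "z": 8, "yaw": 0, "hand": 1},
    {"x": 0, "y": -10, "z": 9, "yaw": 0, "hand": 1},
    {"x": 0, "y": -12, "z": 9, "yaw": 0, "hand": 1},
  ],
)

```text
clock: 12.12
position: [0.5359, -0.1149, 0.1767]
ee_rot: [3.137, 0.121, 0.005]
force: [-0.4, 0.3, -0.4]
width: 1.0
gripper_force: 0.0
```

```bash
python3 - <<'E'
from h import *
im,m=look('w',[('inner_spring',.0235),('outer_spring',.026),('spring_seat',.086)],'w7')
print(proj(m,[.5345,.0095,.086]))
E
```

```text
t 12.12 pos [ 0.5359 -0.1149  0.1767] yaxis -85.58 toolz [ 0.003  -0.0023 -1.    ] w 1.0 F [-0.4  0.3 -0.4]
inner_spring 0.58 [379.5 141.8] [32.3 45.9] xy [ 0.5744 -0.2318] dia 43.3 [358.6, 124.4, 398.4, 159.9]
spring_seat 0.79 [ 93.8 177.6] [68.9 76.5] xy [0.5356 0.0078] dia 59.0 [53.8, 144.2, 133.2, 211.1]
spring_seat 0.76 [273.   44.4] [59.9 65.7] xy [ 0.6415 -0.1214] dia 46.2 [242.9, 13.0, 301.8, 76.1]
spring_seat 0.62 [275.8 190.9] [73.5 75.8] xy [ 0.5357 -0.1332] dia 59.2 [238.0, 153.2, 314.2, 226.4]
[ 91.63857771 178.75554953]
```

View pics/w7.png

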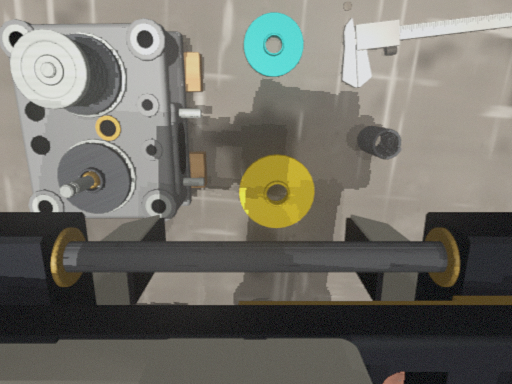

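The seat sits centred on the bare pad at (94,178), with the stem through it. The inner spring's top ring is at about (385,143). Moving to look at that spring from nearly above.

Request:
apply_moves(
  motion=[
    {"x": 0, "y": -4, "z": 0, "yaw": 0, "hand": 1},
    {"x": -1, "y": -9, "z": 0, "yaw": 0, "hand": 1},
    {"x": -1.5, "y": -12.5, "z": 0, "yaw": 0, "hand": 1},
    {"x": -1.5, "y": -12.5, "z": 0, "yaw": 0, "hand": 1},
    {"x": -1.5, "y": -12.5, "z": 0, "yaw": 0, "hand": 1},
  ],
)

```text
clock: 12.95
position: [0.521, -0.2328, 0.1745]
ee_rot: [-3.137, -0.133, 0.0]
force: [0.9, -0.4, -0.8]
width: 1.001
gripper_force: 0.0
```

```bash
python3 - <<'E'
from h import *
im,m=look('w',[('inner_spring',.0235)],'w8')
c=im[90:240,160:360];cv2.imwrite('pics/w8c.png',cv2.resize(c,None,fx=4,fy=4))
print(proj(m,[.5744,-.232,.047]))
E
```

```text
t 12.95 pos [ 0.521  -0.2328  0.1745] yaxis -85.15 toolz [-2.0e-04  1.4e-03 -1.0e+00] w 1.001 F [ 0.9 -0.4 -0.8]
inner_spring 0.74 [254.8 115.6] [30.7 31.8] xy [ 0.5751 -0.228 ] dia 29.3 [240.2, 101.3, 271.6, 129.1]
inner_spring 0.27 [23.3 95.2] [147.  200.3] xy [ 0.575  -0.0173] dia 181.7 [0.0, 0.2, 90.1, 193.3]
[259.35717482 117.84925214]
```

View pics/w8c.png

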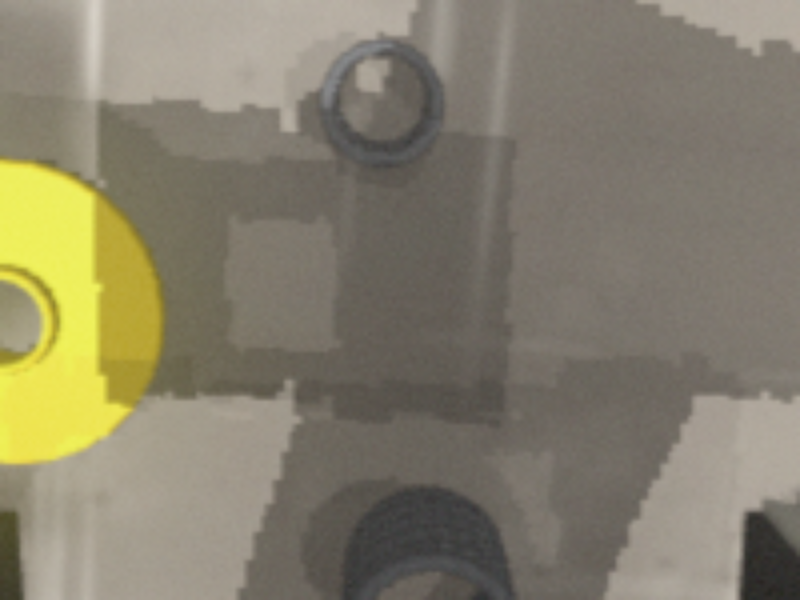

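The inner spring's top ring is at crop (381,102), which is pixel (255.3,115.5). The outer spring is below it at pixel ~(267,225).

```bash
python3 - <<'E'
from h import *
m=camera_model('wrist');print(at(m,255.3,115.5,.047), observe()['position'])
E
```

```text
[ 0.5760446  -0.22855862] [ 0.52112087 -0.23282739  0.17466936]
```

Request:
apply_moves(
  motion=[
    {"x": 3, "y": 0.6, "z": -3, "yaw": 0, "hand": 0.4},
    {"x": 5.6, "y": 0.6, "z": -6, "yaw": 0, "hand": 0.3},
    {"x": 5.6, "y": 0.6, "z": -9, "yaw": 0, "hand": 0.3},
    {"x": 5.6, "y": 0.6, "z": -13, "yaw": 0, "hand": 0.3},
    {"x": 5.6, "y": 0.6, "z": -16.4, "yaw": 0, "hand": 0.3},
    {"x": 5.6, "y": 0.6, "z": -16.4, "yaw": 0, "hand": 0.3},
    {"x": 5.6, "y": 0.6, "z": -16.4, "yaw": 0, "hand": -0.1},
    {"x": 5.6, "y": 0.6, "z": -16.4, "yaw": 0, "hand": -0.5},
    {"x": 5.6, "y": 0.6, "z": -16.4, "yaw": 0, "hand": -0.6},
    {"x": 5.6, "y": 0.6, "z": -16.4, "yaw": 0, "hand": -0.6},
  ],
  newtons=15,
)

```text
clock: 14.3
position: [0.5768, -0.2294, 0.0115]
ee_rot: [3.139, 0.129, 0.002]
force: [0.5, 0.7, 1.5]
width: 0.28
gripper_force: 15.0
```

Request:
apply_moves(
  motion=[
    {"x": 0, "y": 0, "z": 1, "yaw": 0, "hand": -0.6},
    {"x": 0, "y": 0, "z": 6, "yaw": 0, "hand": -0.6},
    {"x": -1, "y": 2, "z": 12, "yaw": 0, "hand": -0.6},
    {"x": -2, "y": 7, "z": 17, "yaw": 0, "hand": -0.6},
    {"x": -4.2, "y": 13, "z": 17, "yaw": 0, "hand": -0.6},
    {"x": -4.2, "y": 19, "z": 17, "yaw": 0, "hand": -0.6},
    {"x": -4.2, "y": 23.8, "z": 16, "yaw": 0, "hand": -0.6},
    {"x": -4.2, "y": 23.8, "z": 15, "yaw": 0, "hand": -0.6},
    {"x": -4.2, "y": 23.8, "z": 15, "yaw": 0, "hand": -0.6},
    {"x": -4.2, "y": 23.8, "z": 15, "yaw": 0, "hand": -0.6},
  ],
)

```text
clock: 15.55
position: [0.5347, 0.007, 0.1611]
ee_rot: [3.138, 0.125, 0.0]
force: [-0.7, 0.5, -0.8]
width: 0.281
gripper_force: 15.0
```

```bash
python3 - <<'E'
from h import *
im,m=look('w',[('inner_spring',.19)],'w9')
c=im[130:310,130:380];cv2.imwrite('pics/w9c.png',cv2.resize(c,None,fx=3,fy=3))
E
```

```text
t 15.55 pos [0.5347 0.007  0.1611] yaxis -85.44 toolz [ 2.e-04 -7.e-04 -1.e+00] w 0.281 F [-0.7  0.5 -0.8]
inner_spring 0.9 [254.9 228. ] [41.2 51.8] xy [0.5492 0.0079] dia 21.7 [225.1, 206.7, 285.1, 299.2]
```

View pics/w9c.png

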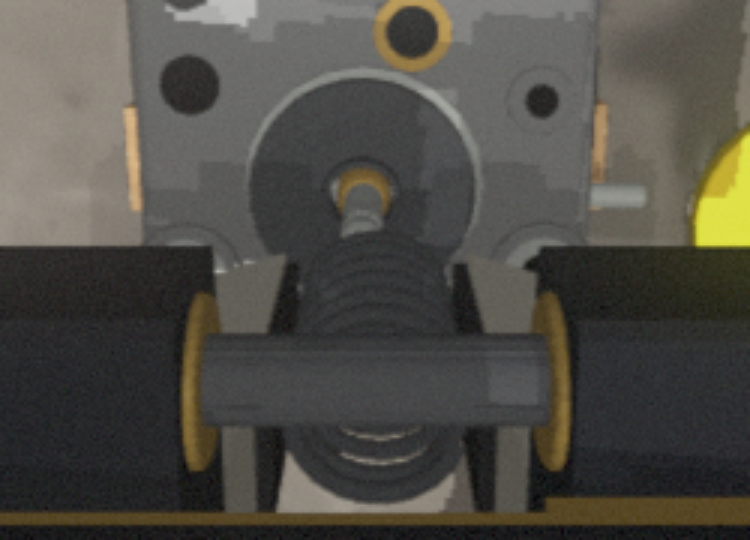

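The spring is held above the stem. The seat and pad rim arc is visible around crop (363,185), and the spring's lower coil front edge is at (375,235). Fitting both arcs.

```bash
python3 - <<'E'
from h import *
from scipy.optimize import least_squares
s=observe();m=camera_model('wrist')
def fit(pts,z,r,oy=130):
    P=np.array([at(m,130+a/3,oy+b/3,z) for a,b in pts])
    q=least_squares(lambda p:np.hypot(*(P-p[:2]).T)-r,[.536,.007]);print(q.x.round(4),(q.fun*1000).round(1));return q.x
fit([(247,190),(250,160),(262,128),(285,97),(320,76),(365,68),(410,76),(447,99),(468,125),(480,155),(483,190)],.08,.030)
fit([(249,190),(262,135),(285,104),(320,81),(365,74),(410,81),(445,104),(470,150),(475,190)],.086,.028)
b=s['position'][2]-.0115
fit([(309,275),(322,255),(345,239),(375,233),(405,239),(428,255),(440,275)],b+.0017,.0135)
fit([(288,465),(310,487),(340,499),(372,503),(405,499),(440,485),(462,460)],b+.0453,.0135)
E
```

```text
[0.5348 0.0093] [-0.2 -0.4 -0.3  0.2  0.1 -0.   0.1  0.  -0.1 -0.3 -0.4]
[0.5364 0.0099] [-0.  -0.4 -0.2  0.  -0.2  0.4  0.5 -0.5 -0.6]
[0.5321 0.0068] [-0.3 -0.1  0.1  0.2  0.1 -0.  -0.4]
[0.5325 0.007 ] [ 0.4  0.3 -0.2 -0.4 -0.3  0.4  0.4]
```

Request:
apply_moves(
  motion=[
    {"x": 0.3, "y": 0.05, "z": 0, "yaw": 0, "hand": -0.6},
    {"x": 0.3, "y": 0.05, "z": -1, "yaw": 0, "hand": -0.6},
    {"x": 0.3, "y": 0.05, "z": -2, "yaw": 0, "hand": -0.6},
    {"x": 0.3, "y": 0.05, "z": -3, "yaw": 0, "hand": -0.6},
    {"x": 0.3, "y": 0.05, "z": -4, "yaw": 0, "hand": -0.6},
    {"x": 0.3, "y": 0.05, "z": -4, "yaw": 0, "hand": -0.6},
    {"x": 0.3, "y": 0.05, "z": -4, "yaw": 0, "hand": -0.6},
    {"x": 0.3, "y": 0.05, "z": -4, "yaw": 0, "hand": -0.6},
  ],
)

```text
clock: 16.65
position: [0.5378, 0.0093, 0.1211]
ee_rot: [3.139, 0.129, 0.001]
force: [-0.2, 0.5, -0.2]
width: 0.279
gripper_force: 15.0
```

```bash
python3 - <<'E'
from h import *
im,m=look('w',[],'w10')
c=im[130:310,130:380];cv2.imwrite('pics/w10c.png',cv2.resize(c,None,fx=3,fy=3,interpolation=cv2.INTER_CUBIC))
E
```

```text
t 16.65 pos [0.5378 0.0093 0.1211] yaxis -85.3 toolz [ 8.e-04  0.e+00 -1.e+00] w 0.279 F [-0.2  0.5 -0.2]
```

View pics/w10c.png

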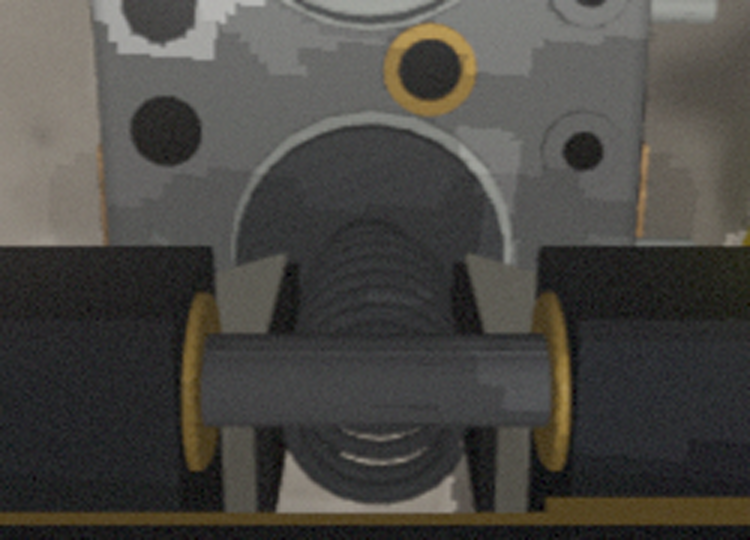

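Stem is inside the spring. The spring's bottom coil front edge is at crop (370,219), and the pad and seat arcs are at (375,112) and (375,125). Fitting again.

```bash
python3 - <<'E'
from h import *
from scipy.optimize import least_squares
s=observe();m=camera_model('wrist')
def fit(pts,z,r,oy=130):
    P=np.array([at(m,130+a/3,oy+b/3,z) for a,b in pts])
    q=least_squares(lambda p:np.hypot(*(P-p[:2]).T)-r,[.536,.007]);print(q.x.round(4),(q.fun*1000).round(1));return q.x
fit([(235,250),(240,215),(262,170),(300,132),(350,114),(375,112),(410,116),(460,145),(490,180),(508,225),(513,260)],.08,.030)
fit([(240,235),(262,178),(300,142),(345,127),(375,125),(405,128),(455,157),(485,195),(500,235)],.0855,.028)
b=s['position'][2]-.0115
fit([(320,243),(345,224),(370,218),(400,224),(424,243)],b+.0017,.0135)
fit([(288,465),(310,487),(340,499),(372,503),(405,499),(440,485),(462,460)],b+.0453,.0135)
# edge scan along column through spring front, to verify edges
im=cv2.cvtColor(cv2.imread('pics/w10.png'),6)
for c in (247,250,253,256,259): print(c,im[160:216,c].tolist())
E
```

```text
[0.5343 0.0091] [-0.6 -0.7 -0.6  0.2  0.4  0.4  0.5 -0.4 -0.8 -0.8 -0.1]
[0.5349 0.01  ] [-1.  -0.4  0.3  0.1  0.2  0.5 -0.3 -0.7 -0.5]
[0.5376 0.0094] [-0.4  0.1  0.3  0.2 -0.4]
[0.5355 0.009 ] [ 0.4  0.3 -0.2 -0.4 -0.3  0.4  0.4]
247 [103, 101, 96, 99, 102, 97, 102, 100, 126, 131, 126, 106, 58, 57, 67, 63, 68, 62, 65, 63, 64, 59, 65, 61, 66, 62, 62, 61, 62, 65, 61, 62, 62, 52, 57, 58, 61, 66, 55, 60, 59, 55, 52, 52, 38, 38, 51, 51, 51, 48, 52, 51, 49, 55, 54, 55]
250 [106, 102, 101, 102, 98, 98, 94, 112, 130, 134, 127, 98, 53, 63, 64, 62, 63, 69, 67, 67, 67, 61, 62, 65, 64, 66, 62, 60, 58, 60, 65, 57, 59, 60, 64, 60, 62, 58, 61, 64, 61, 56, 46, 39, 40, 51, 56, 44, 49, 48, 51, 50, 46, 53, 57, 48]
253 [100, 100, 99, 101, 100, 99, 101, 126, 132, 129, 125, 80, 52, 64, 67, 67, 65, 64, 68, 61, 64, 61, 64, 65, 64, 67, 60, 63, 65, 58, 64, 59, 61, 59, 64, 59, 60, 56, 51, 56, 55, 50, 51, 44, 42, 49, 57, 41, 53, 52, 52, 46, 48, 55, 54, 46]
256 [100, 103, 103, 102, 101, 103, 95, 112, 133, 128, 123, 84, 57, 65, 62, 68, 65, 71, 62, 61, 65, 65, 64, 68, 64, 64, 60, 64, 65, 62, 62, 58, 62, 63, 63, 58, 60, 62, 56, 53, 53, 55, 46, 43, 37, 48, 49, 46, 49, 51, 49, 47, 54, 57, 51, 47]
259 [107, 100, 98, 103, 103, 96, 99, 98, 130, 129, 128, 112, 57, 58, 63, 63, 63, 65, 65, 67, 64, 70, 66, 66, 57, 61, 60, 60, 60, 58, 58, 65, 63, 63, 61, 65, 61, 54, 61, 52, 52, 53, 47, 54, 41, 42, 46, 46, 51, 52, 45, 42, 50, 54, 53, 46]
```

Request:
apply_moves(
  motion=[
    {"x": 0, "y": 0.05, "z": -0.6, "yaw": 0, "hand": -0.6},
    {"x": 0, "y": 0.05, "z": -1.2, "yaw": 0, "hand": -0.6},
    {"x": 0, "y": 0.05, "z": -1.7, "yaw": 0, "hand": -0.6},
    {"x": 0, "y": 0.05, "z": -2.0, "yaw": 0, "hand": -0.6},
    {"x": 0, "y": 0.05, "z": -2.1, "yaw": 0, "hand": -0.6},
    {"x": 0, "y": 0.05, "z": -2.1, "yaw": 0, "hand": -0.6},
    {"x": 0, "y": 0.05, "z": -2.1, "yaw": 0, "hand": -0.6},
  ],
)

```text
clock: 17.58
position: [0.5376, 0.0098, 0.0999]
ee_rot: [3.139, 0.129, 0.0]
force: [-1.1, 0.6, -1.4]
width: 0.283
gripper_force: 15.0
```

Request:
apply_moves(
  motion=[
    {"x": 0, "y": 0, "z": -0.1, "yaw": 0, "hand": -0.6},
    {"x": 0, "y": 0, "z": -0.2, "yaw": 0, "hand": -0.6},
    {"x": 0, "y": 0, "z": -0.3, "yaw": 0, "hand": -0.6},
    {"x": 0, "y": 0, "z": -0.3, "yaw": 0, "hand": -0.6},
  ],
)

```text
clock: 18.08
position: [0.5376, 0.0098, 0.0972]
ee_rot: [3.139, 0.129, 0.001]
force: [-1.9, -0.2, 5.1]
width: 0.282
gripper_force: 15.0
```

Request:
apply_moves(
  motion=[
    {"x": 0, "y": 0, "z": -0.3, "yaw": 0, "hand": -0.2},
    {"x": 0, "y": 0, "z": 0, "yaw": 0, "hand": 0.1},
    {"x": 0, "y": 0, "z": 0, "yaw": 0, "hand": 0.3},
    {"x": 0, "y": 0, "z": 2, "yaw": 0, "hand": 0.3},
    {"x": 0, "y": 0, "z": 5, "yaw": 0, "hand": 0.3},
    {"x": 0, "y": -1, "z": 9, "yaw": 0, "hand": 1},
    {"x": -2, "y": -6, "z": 9, "yaw": 0, "hand": 1},
    {"x": -4, "y": -11, "z": 9, "yaw": 0, "hand": 1},
    {"x": -4, "y": -12, "z": 9, "yaw": 0, "hand": 1},
    {"x": -4, "y": -12, "z": 9, "yaw": 0, "hand": 1},
  ],
)

```text
clock: 19.32
position: [0.4977, -0.1105, 0.1868]
ee_rot: [-3.139, -0.127, -0.001]
force: [0.2, 0.5, -0.1]
width: 0.998
gripper_force: 0.0
```

```bash
python3 - <<'E'
from h import *
im,m=look('w',[('inner_spring',.13),('outer_spring',.052),('spring_seat',.086)],'w11')
print(proj(m,[.5352,.0097,.1325]),proj(m,[.5352,.0097,.086]))
E
```

```text
t 19.32 pos [ 0.4977 -0.1105  0.1868] yaxis -85.38 toolz [ 4.e-04  1.e-04 -1.e+00] w 0.998 F [ 0.2  0.5 -0.1]
inner_spring 0.83 [ 84.6 128.1] [44.4 70.3] xy [0.5383 0.0041] dia 45.4 [56.3, 107.5, 119.2, 149.1]
outer_spring 0.8 [389.2 220.1] [39.9 62.1] xy [ 0.4671 -0.239 ] dia 58.5 [361.5, 197.5, 420.4, 242.9]
spring_seat 0.82 [283.5 153.1] [73.7 75.3] xy [ 0.5267 -0.1299] dia 59.6 [244.8, 117.0, 320.9, 188.6]
spring_seat 0.68 [281.1   2.9] [58.4 66. ] xy [ 0.6335 -0.117 ] dia 47.0 [252.6, 0.0, 311.9, 34.0]
spring_seat 0.63 [104.2 126.4] [68.8 77.3] xy [0.5358 0.011 ] dia 60.1 [71.3, 91.9, 140.7, 163.3]
[ 74.05660033 132.52615576] [105.91419412 127.37342925]
```

Request:
apply_moves(
  motion=[
    {"x": -3, "y": -5, "z": 0, "yaw": 0, "hand": 1},
    {"x": -6, "y": -9, "z": 0, "yaw": 0, "hand": 1},
    {"x": -9, "y": -13, "z": 0, "yaw": 0, "hand": 1},
    {"x": -9.7, "y": -13.9, "z": 0, "yaw": 0, "hand": 1},
    {"x": -9.7, "y": -13.9, "z": 0, "yaw": 0, "hand": 1},
    {"x": -9.7, "y": -13.9, "z": 0, "yaw": 0, "hand": 1},
    {"x": -9.7, "y": -13.9, "z": 0, "yaw": 0, "hand": 1},
  ],
)

```text
clock: 20.4
position: [0.4014, -0.2479, 0.1867]
ee_rot: [-3.138, -0.133, -0.0]
force: [0.0, -0.5, 0.3]
width: 1.001
gripper_force: 0.0
```

```bash
python3 - <<'E'
from h import *
im,m=look('w',[('outer_spring',.052),('retainer',.012)],'w12')
E
```

```text
t 20.4 pos [ 0.4014 -0.2479  0.1867] yaxis -85.15 toolz [ 2.e-04  3.e-04 -1.e+00] w 1.001 F [ 0.  -0.5  0.3]
outer_spring 0.75 [262.1 115.8] [47.7 49.4] xy [ 0.4562 -0.25  ] dia 43.0 [240.0, 92.1, 290.7, 144.7]
retainer 0.76 [379.3 111.3] [45.1 50. ] xy [ 0.469  -0.3657] dia 49.3 [358.3, 88.3, 408.1, 129.7]
```

Request:
apply_moves(
  motion=[
    {"x": 3, "y": -0.1, "z": -3, "yaw": 0, "hand": 0.7},
    {"x": 5.5, "y": -0.1, "z": -6, "yaw": 0, "hand": 0.6},
    {"x": 5.5, "y": -0.1, "z": -9, "yaw": 0, "hand": 0.6},
    {"x": 5.5, "y": -0.1, "z": -13, "yaw": 0, "hand": 0.6},
    {"x": 5.5, "y": -0.1, "z": -17.4, "yaw": 0, "hand": 0.6},
    {"x": 5.5, "y": -0.1, "z": -17.4, "yaw": 0, "hand": 0.6},
    {"x": 5.5, "y": -0.1, "z": -17.4, "yaw": 0, "hand": 0.1},
    {"x": 5.5, "y": -0.1, "z": -17.4, "yaw": 0, "hand": -0.2},
    {"x": 5.5, "y": -0.1, "z": -17.4, "yaw": 0, "hand": -0.3},
    {"x": 5.5, "y": -0.1, "z": -17.4, "yaw": 0, "hand": -0.3},
  ],
  newtons=18,
)

```text
clock: 21.8
position: [0.4561, -0.2505, 0.0136]
ee_rot: [3.138, 0.129, 0.002]
force: [-0.5, 0.7, 6.0]
width: 0.451
gripper_force: 18.0
```

Request:
apply_moves(
  motion=[
    {"x": 0, "y": 0, "z": 1, "yaw": 0, "hand": -0.3},
    {"x": 0, "y": 0, "z": 6, "yaw": 0, "hand": -0.3},
    {"x": 0, "y": 0, "z": 12, "yaw": 0, "hand": -0.3},
    {"x": 2, "y": 4, "z": 17, "yaw": 0, "hand": -0.3},
    {"x": 5, "y": 9, "z": 17, "yaw": 0, "hand": -0.3},
    {"x": 7, "y": 14, "z": 17, "yaw": 0, "hand": -0.3},
    {"x": 8.1, "y": 20, "z": 17, "yaw": 0, "hand": -0.3},
    {"x": 8.1, "y": 24, "z": 17, "yaw": 0, "hand": -0.3},
    {"x": 8.1, "y": 25.9, "z": 17, "yaw": 0, "hand": -0.3},
    {"x": 8.1, "y": 25.9, "z": 17, "yaw": 0, "hand": -0.3},
  ],
)

```text
clock: 23.05
position: [0.5361, 0.0105, 0.1831]
ee_rot: [-3.138, -0.134, 0.0]
force: [0.2, -0.4, -1.7]
width: 0.45
gripper_force: 18.0
```

```bash
python3 - <<'E'
from h import *
from scipy.optimize import least_squares
im,m=look('w',[('inner_spring',.13),('outer_spring',.2)],'w13')
c=im[130:310,130:380];cv2.imwrite('pics/w13c.png',cv2.resize(c,None,fx=3,fy=3,interpolation=cv2.INTER_CUBIC))
E
```

```text
t 23.05 pos [0.5361 0.0105 0.1831] yaxis -85.11 toolz [-1.e-04  4.e-04 -1.e+00] w 0.45 F [ 0.2 -0.4 -1.7]
inner_spring 0.73 [255.1 188. ] [31.2 33.9] xy [0.5469 0.0091] dia 22.5 [238.6, 173.6, 272.5, 191.9]
inner_spring 0.48 [488.3  62.4] [44.3 76. ] xy [ 0.6369 -0.1249] dia 46.0 [467.1, 34.2, 512.0, 101.5]
outer_spring 0.6 [255.9 227.5] [74.  85.6] xy [0.5463 0.0087] dia 39.2 [205.6, 189.9, 307.4, 305.1]
outer_spring 0.33 [256.5 127. ] [180.3 281.6] xy [0.5916 0.0123] dia 119.4 [173.2, 31.7, 347.0, 218.9]
```

View pics/w13c.png

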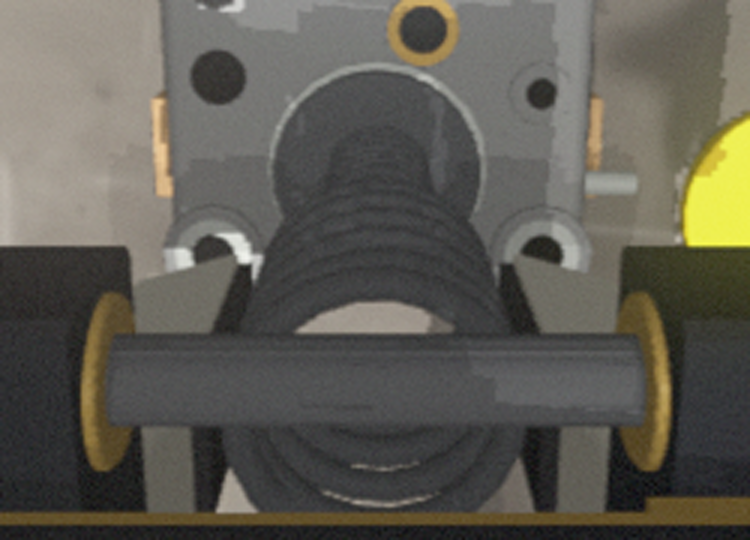

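Inner spring is upright and centred on the seat at crop (378,160). The outer spring is held in line above it, with its front lower coil at about (375,180).

```bash
python3 - <<'E'
from h import *
m=camera_model('wrist')
for r in (178,182): print(at(m,255,130+r/3,.172)-[.0215,0])
P=[at(m,130+a/3,130+b/3,.195+.0245) for a,b in [(296,330),(375,301),(455,330)]];print('top inner',np.round(P,4))
print('inner top proj',(proj(m,[.5353,.0098,.133])-130)*3,(proj(m,[.5353+.0135,.0098,.133])-130)*3,(proj(m,[.5353,.0098,.086])-130)*3,(proj(m,[.5353+.0135,.0098,.088])-130)*3)
P=[at(m,130+a/3,130+b/3,.08) for a,b in [(273,165),(375,64),(485,165)]];print('pad',np.round(P,4))
E
```

```text
[0.53560839 0.00843278]
[0.5348771  0.00837316]
top inner [[ 0.5479  0.0183]
 [ 0.5528  0.0081]
 [ 0.5496 -0.0028]]
inner top proj [360.62976508 227.92338735] [365.45386093 168.83956805] [362.93651524 174.620958  ] [366.89402618 126.73170166]
pad [[ 0.5345  0.0344]
 [ 0.5643  0.0089]
 [ 0.5391 -0.0232]]
```

Request:
apply_moves(
  motion=[
    {"x": 0, "y": -0.1, "z": -1.5, "yaw": 0, "hand": -0.3},
    {"x": 0, "y": -0.1, "z": -2.8, "yaw": 0, "hand": -0.3},
    {"x": 0, "y": -0.1, "z": -3.4, "yaw": 0, "hand": -0.3},
    {"x": 0, "y": -0.1, "z": -3.9, "yaw": 0, "hand": -0.3},
    {"x": 0, "y": -0.1, "z": -4.3, "yaw": 0, "hand": -0.3},
    {"x": 0, "y": -0.1, "z": -4.3, "yaw": 0, "hand": -0.3},
  ],
)

```text
clock: 23.95
position: [0.5364, 0.0078, 0.1396]
ee_rot: [3.139, 0.129, -0.0]
force: [-0.3, 0.2, -1.5]
width: 0.455
gripper_force: 18.0
```

Request:
apply_moves(
  motion=[
    {"x": 0, "y": 0, "z": -0.8, "yaw": 0, "hand": -0.3},
    {"x": 0, "y": 0, "z": -1.6, "yaw": 0, "hand": -0.3},
    {"x": 0, "y": 0, "z": -2.4, "yaw": 0, "hand": -0.3},
    {"x": 0, "y": 0, "z": -3.2, "yaw": 0, "hand": -0.3},
    {"x": 0, "y": 0, "z": -3.6, "yaw": 0, "hand": -0.3},
    {"x": 0, "y": 0, "z": -3.9, "yaw": 0, "hand": -0.3},
    {"x": 0, "y": 0, "z": -4.0, "yaw": 0, "hand": -0.3},
    {"x": 0, "y": 0, "z": -4.0, "yaw": 0, "hand": -0.3},
  ],
)

```text
clock: 24.95
position: [0.5366, 0.0078, 0.0999]
ee_rot: [3.139, 0.129, 0.0]
force: [0.1, 0.9, -0.2]
width: 0.451
gripper_force: 18.0
```

Request:
apply_moves(
  motion=[
    {"x": 0, "y": 0.1, "z": 0, "yaw": 0, "hand": -0.3},
    {"x": 0, "y": 0.15, "z": -0.1, "yaw": 0, "hand": -0.3},
    {"x": 0, "y": 0.15, "z": -0.1, "yaw": 0, "hand": -0.3},
    {"x": 0, "y": 0.15, "z": -0.1, "yaw": 0, "hand": 0.1},
    {"x": 0, "y": 0.15, "z": 0, "yaw": 0, "hand": 0.4},
    {"x": 0, "y": 0.15, "z": 0, "yaw": 0, "hand": 0.5},
    {"x": 0, "y": 0.15, "z": 3, "yaw": 0, "hand": 0.5},
    {"x": 0, "y": 0.15, "z": 8, "yaw": 0, "hand": 0.5},
    {"x": -3, "y": 0.15, "z": 13, "yaw": 0, "hand": 1},
    {"x": -6, "y": 0.15, "z": 13, "yaw": 0, "hand": 1},
  ],
)

```text
clock: 26.2
position: [0.4781, 0.0097, 0.2333]
ee_rot: [-3.138, -0.129, -0.011]
force: [-0.6, -0.5, -1.2]
width: 0.92
gripper_force: 0.0
```

Request:
apply_moves(
  motion=[
    {"x": -0.5, "y": 0, "z": 0, "yaw": 0, "hand": 1},
    {"x": -0.5, "y": 0, "z": 0, "yaw": 0, "hand": 1},
    {"x": -0.5, "y": 0, "z": 0, "yaw": 0, "hand": 1},
    {"x": -0.5, "y": 0, "z": 0, "yaw": 0, "hand": 1},
  ],
)

```text
clock: 26.7
position: [0.4719, 0.0093, 0.2293]
ee_rot: [-3.139, -0.129, 0.001]
force: [0.2, 1.0, 0.2]
width: 1.001
gripper_force: 0.0
```

```bash
python3 - <<'E'
from h import *
im,m=look('w',[('inner_spring',.133),('outer_spring',.138)],'w14')
u,v=proj(m,[.5355,.0095,.138]);print(u,v)
c=im[int(v)-60:int(v)+60,int(u)-70:int(u)+70];cv2.imwrite('pics/w14c.png',cv2.resize(c,None,fx=5,fy=5,interpolation=cv2.INTER_CUBIC));print(int(u)-70,int(v)-60)
E
```

```text
t 26.7 pos [0.4719 0.0093 0.2293] yaxis -85.3 toolz [-7.e-04 -0.e+00 -1.e+00] w 1.001 F [0.2 1.  0.2]
inner_spring 0.59 [260.5 104.4] [35.1 35.9] xy [0.5362 0.0101] dia 26.9 [244.3, 85.9, 278.7, 123.3]
inner_spring 0.23 [260.   62.9] [166.3 227.2] xy [0.5655 0.013 ] dia 165.6 [184.6, 0.0, 341.1, 152.0]
outer_spring 0.81 [262.  103.7] [57.6 58.7] xy [0.5368 0.0092] dia 43.2 [232.7, 74.9, 293.0, 135.2]
outer_spring 0.48 [257.4 105.8] [57.4 62.7] xy [0.535  0.0124] dia 46.2 [227.7, 77.5, 275.1, 138.6]
261.38890950139864 105.52799916217843
191 45
```

View pics/w14c.png

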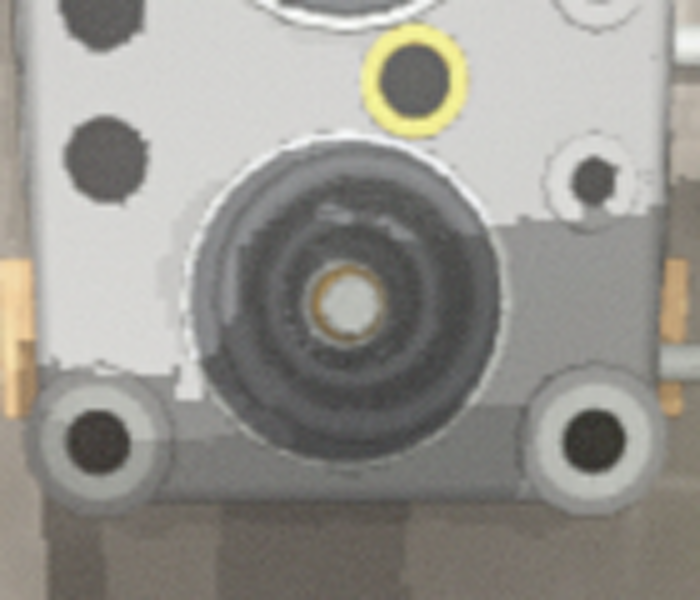

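The picture shows both springs standing nested and concentric around the stem, centred near crop (350,303). Now the retainer, which I'll view from the same relative height so any camera bias cancels.

Request:
apply_moves(
  motion=[
    {"x": -1, "y": -5, "z": 0, "yaw": 0, "hand": 1},
    {"x": -2, "y": -11, "z": 0, "yaw": 0, "hand": 1},
    {"x": -3, "y": -17, "z": -1, "yaw": 0, "hand": 1},
    {"x": -4, "y": -22, "z": -3, "yaw": 0, "hand": 1},
    {"x": -5, "y": -27, "z": -6, "yaw": 0, "hand": 1},
    {"x": -6, "y": -32, "z": -9, "yaw": 0, "hand": 1},
    {"x": -6.7, "y": -36, "z": -11, "yaw": 0, "hand": 1},
    {"x": -6.7, "y": -37.6, "z": -12.4, "yaw": 0, "hand": 1},
    {"x": -6.7, "y": -37.6, "z": -12.4, "yaw": 0, "hand": 1},
    {"x": -6.7, "y": -37.6, "z": -12.4, "yaw": 0, "hand": 1},
  ],
)

```text
clock: 28.1
position: [0.4055, -0.3652, 0.1062]
ee_rot: [-3.138, -0.132, -0.001]
force: [0.6, 0.7, 0.4]
width: 1.0
gripper_force: 0.0
```

Request:
apply_moves(
  motion=[
    {"x": 0, "y": 0, "z": 0, "yaw": 0, "hand": 1},
    {"x": 0, "y": 0, "z": 0, "yaw": 0, "hand": 1},
    {"x": 0, "y": 0, "z": 0, "yaw": 0, "hand": 1},
  ],
)

```text
clock: 28.48
position: [0.4048, -0.3664, 0.1061]
ee_rot: [3.139, 0.13, 0.001]
force: [1.3, -0.5, -0.1]
width: 0.999
gripper_force: 0.0
```

```bash
python3 - <<'E'
from h import *
im,m=look('w',[('retainer',.014)],'w15')
E
```

```text
t 28.48 pos [ 0.4048 -0.3664  0.1061] yaxis -85.26 toolz [ 5.e-04 -3.e-04 -1.e+00] w 0.999 F [ 1.3 -0.5 -0.1]
retainer 0.75 [260.7 104. ] [61.8 64.1] xy [ 0.4695 -0.3657] dia 47.3 [229.5, 73.4, 291.9, 137.1]
```

Request:
apply_moves(
  motion=[
    {"x": 3, "y": 0, "z": -1, "yaw": 0, "hand": 0.8},
    {"x": 6.4, "y": 0, "z": -3, "yaw": 0, "hand": 0.6},
    {"x": 6.4, "y": 0, "z": -6, "yaw": 0, "hand": 0.6},
    {"x": 6.4, "y": 0, "z": -9, "yaw": 0, "hand": 0.6},
    {"x": 6.4, "y": 0, "z": -10.1, "yaw": 0, "hand": 0.6},
    {"x": 6.4, "y": 0, "z": -10.1, "yaw": 0, "hand": 0.6},
    {"x": 6.4, "y": 0, "z": -10.1, "yaw": 0, "hand": 0.6},
    {"x": 6.4, "y": 0, "z": -10.1, "yaw": 0, "hand": 0.1},
    {"x": 6.4, "y": 0, "z": -10.1, "yaw": 0, "hand": -0.1},
    {"x": 6.4, "y": 0, "z": -10.1, "yaw": 0, "hand": -0.1},
  ],
  newtons=15,
)

```text
clock: 29.82
position: [0.4686, -0.3668, 0.0051]
ee_rot: [3.139, 0.129, 0.001]
force: [-0.5, 0.3, 0.6]
width: 0.52
gripper_force: 0.0
```

Request:
apply_moves(
  motion=[
    {"x": 0, "y": 0, "z": 0, "yaw": 0, "hand": -0.2},
    {"x": 0, "y": 0, "z": 0, "yaw": 0, "hand": -0.2},
    {"x": 0, "y": 0, "z": 0, "yaw": 0, "hand": -0.2},
  ],
)

```text
clock: 30.2
position: [0.4686, -0.3668, 0.005]
ee_rot: [3.139, 0.129, 0.0]
force: [-1.3, 0.6, 4.9]
width: 0.492
gripper_force: 15.0
```

Request:
apply_moves(
  motion=[
    {"x": 0, "y": 0, "z": 1, "yaw": 0, "hand": -0.2},
    {"x": 0, "y": 0, "z": 6, "yaw": 0, "hand": -0.2},
    {"x": 0, "y": 2, "z": 12, "yaw": 0, "hand": -0.2},
    {"x": 1, "y": 7, "z": 17, "yaw": 0, "hand": -0.2},
    {"x": 2, "y": 12, "z": 17, "yaw": 0, "hand": -0.2},
    {"x": 3, "y": 18, "z": 17, "yaw": 0, "hand": -0.2},
    {"x": 4, "y": 24, "z": 17, "yaw": 0, "hand": -0.2},
    {"x": 5, "y": 30, "z": 17, "yaw": 0, "hand": -0.2},
    {"x": 6.7, "y": 35, "z": 17, "yaw": 0, "hand": -0.2},
    {"x": 6.7, "y": 37.6, "z": 17, "yaw": 0, "hand": -0.2},
  ],
)

```text
clock: 31.45
position: [0.5361, 0.0129, 0.1752]
ee_rot: [-3.138, -0.135, -0.001]
force: [0.5, -0.1, -1.5]
width: 0.493
gripper_force: 15.0
```

Request:
apply_moves(
  motion=[
    {"x": 0, "y": 0, "z": 0, "yaw": 0, "hand": -0.2},
    {"x": 0, "y": 0, "z": -1.5, "yaw": 0, "hand": -0.2},
    {"x": 0, "y": 0, "z": -2.3, "yaw": 0, "hand": -0.2},
    {"x": 0, "y": 0, "z": -2.6, "yaw": 0, "hand": -0.2},
    {"x": 0, "y": 0, "z": -2.6, "yaw": 0, "hand": -0.2},
    {"x": 0, "y": 0, "z": -2.6, "yaw": 0, "hand": -0.2},
  ],
)

```text
clock: 32.2
position: [0.5357, 0.0091, 0.149]
ee_rot: [3.139, 0.128, 0.001]
force: [-0.3, 0.4, -1.1]
width: 0.488
gripper_force: 15.0
```

Request:
apply_moves(
  motion=[
    {"x": 0, "y": 0.05, "z": -0.5, "yaw": 0, "hand": -0.2},
    {"x": 0, "y": 0.05, "z": -0.8, "yaw": 0, "hand": -0.2},
    {"x": 0, "y": 0.05, "z": -1.0, "yaw": 0, "hand": -0.2},
    {"x": 0, "y": 0.05, "z": -1.2, "yaw": 0, "hand": -0.2},
    {"x": 0, "y": 0.05, "z": -1.2, "yaw": 0, "hand": -0.2},
  ],
)

```text
clock: 32.83
position: [0.5354, 0.0098, 0.1366]
ee_rot: [3.139, 0.129, -0.0]
force: [0.2, 0.5, -0.6]
width: 0.489
gripper_force: 15.0
```

Request:
apply_moves(
  motion=[
    {"x": 0, "y": 0, "z": -0.1, "yaw": 0, "hand": -0.2},
    {"x": 0, "y": 0, "z": -0.2, "yaw": 0, "hand": -0.2},
    {"x": 0, "y": 0, "z": -0.2, "yaw": 0, "hand": -0.2},
    {"x": 0, "y": 0, "z": -0.2, "yaw": 0, "hand": -0.2},
  ],
)

```text
clock: 33.33
position: [0.5356, 0.0098, 0.1349]
ee_rot: [3.139, 0.129, 0.0]
force: [-0.4, 0.0, 1.7]
width: 0.492
gripper_force: 15.0
```

Just touching at the home height. I'll release and back off.

Request:
apply_moves(
  motion=[
    {"x": 0, "y": 0, "z": -0.1, "yaw": 0, "hand": -0.1},
    {"x": 0, "y": 0, "z": -0.1, "yaw": 0, "hand": 0.2},
    {"x": 0, "y": 0, "z": 0, "yaw": 0, "hand": 0.5},
    {"x": 0, "y": 0, "z": 0, "yaw": 0, "hand": 0.5},
    {"x": 0, "y": 0, "z": 3, "yaw": 0, "hand": 0.5},
    {"x": -2, "y": 0, "z": 8, "yaw": 0, "hand": 0.6},
    {"x": -6.5, "y": 0, "z": 11, "yaw": 0, "hand": 1},
    {"x": -6.5, "y": 0, "z": 11, "yaw": 0, "hand": 1},
    {"x": -6.5, "y": 0, "z": 11, "yaw": 0, "hand": 1},
    {"x": -6.5, "y": 0, "z": 11, "yaw": 0, "hand": 1},
  ],
)

```text
clock: 34.58
position: [0.4707, 0.0097, 0.2439]
ee_rot: [3.139, 0.129, -0.002]
force: [0.7, -0.4, -0.7]
width: 0.998
gripper_force: 0.0
```

```bash
python3 - <<'E'
from h import *
im,m=look('w',[('retainer',.144),('outer_spring',.11),('inner_spring',.13)],'w16')
print('fin vs new retainer expected px',proj(m,[.536,.0098,.144]))
for n in ('scene','top'):
    get_image(n);mm=camera_model(n)
    for q,z in (('retainer',.144),('collet_tin',.03),('caliper',.004)):
        print(n,q,[(round(float(d['p']),2),np.round(d['rect']),at(mm,(d['rect'][0]+d['rect'][2])/2,(d['rect'][1]+d['rect'][3])/2,z).round(3)) for d in silhouettes(q,n)[:2]])
E
```

```text
t 34.58 pos [0.4707 0.0097 0.2439] yaxis -85.3 toolz [-1.3e-03 -2.0e-04 -1.0e+00] w 0.998 F [ 0.7 -0.4 -0.7]
retainer 0.79 [261.4 102.5] [60.1 62.5] xy [0.5364 0.0099] dia 47.5 [231.7, 68.9, 292.4, 134.2]
fin vs new retainer expected px [261.52664223 103.09416445]
scene retainer [(0.5, array([162., 247., 170., 264.]), array([0.516, 0.005]))]
scene collet_tin [(0.64, array([295., 150., 344., 199.]), array([ 0.469, -0.559]))]
scene caliper []
top retainer []
top collet_tin [(0.97, array([307., 222., 360., 262.]), array([ 0.465, -0.569]))]
top caliper [(0.93, array([208., 166., 268., 190.]), array([ 0.668, -0.286]))]
```

```bash
python3 -c "
from cell import *
print(sign_off())"
```

```text
the job is handed in; nothing more can be done
None
```

The bare valve is built up: seat, inner spring, outer spring and retainer went on in that order, everything is released, and I handed the job in at about 35 s. The last wrist image puts the retainer centred on the stem, and it met the springs at its expected seated height; it also looks level, though a tilt of a millimetre or two would not show. The job's verdict was not reported back.

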